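# Seat the round-bottomed crucible in its dished stand

## Task

Get the small round-bottomed fireclay crucible ready for charging: pick it up and seat its rounded bottom in the dish of the wide stand, so that it has settled right down into the dish and stands upright by itself. Lower it in rather than dropping it. Both stands stay standing on the bench, and the narrow stand, whose dish is too small for this crucible, stays where it is.

Things in the scene. Friction and masses are not known exactly. Their poses are not given: they have to be found in the camera images.
- crucible_mid (a point): Centre, half-way up (32 mm above the underside), of the loose crucible: an open pot of smooth tan fireclay, 64 mm high, 53 mm across, straight-sided from 25 mm above the underside to the rim (wall 4 mm), rounded below to a flat 25 mm across. It stands upright on the bench; about 140 g. z points up along its axis; yaw does not matter. Grip it across the outside of its upper half.
- wide_dish (a point): Centre of the dish's floor, 17 mm above the underside, in the loose wide stand: smooth tan fireclay, like a low egg cup, 41 mm high, foot 80 mm and rim 69 mm across, about 600 g. Its dish is a rounded bowl 24 mm deep, about 59 mm across at the mouth, about 33 mm at its flat floor. Home, the crucible's flat rests on that floor, its centre 32 mm above this point. z up; yaw does not matter.
- narrow_dish (a point): Centre of the dish's floor in the loose narrow stand, 25 mm above its underside: the same tan fireclay and the same height (41 mm), but slimmer: foot 64 mm across, rim 40 mm across outside, dish only about 31 mm across at the mouth and 16 mm deep, too small for the crucible. z points up.

How it is judged:
By the outcome, as a careful person would: the job done as asked, in the order asked, and still so for the second after the job is handed in, with the robot touching nothing.
It also fails if it takes over 40 s, if anything falls off the work surface, if the arm or the gripper's body presses on something with over 40 N, if the wrist force passes 120 N, or if a joint passes its speed limit or range.

## Robot

A 6-joint arm with a two-finger parallel gripper is mounted at the origin on a cart in front of the work surface, level with it; the furniture and walls round the work are solid. World frame = base frame: x ahead of the robot, y to its left, z up, the work surface at z = 0. Lengths are in mm, angles in degrees, forces in N, time in s.
With the tool pointing down it reaches from about 350 to 850 mm from the base axis. Payload 8.1 kg.
Tool frame: the origin (TCP) lies midway between the tips of the shut fingers; the grasp point (between the pads) lies 19 mm behind it; z points along the fingers, y is the line along which they close (so a half turn about z gives the same grasp; the last joint's range is limited). The gripper opens to 85 mm and grips with 20 to 120 N. Pads are 22 mm wide; open, the fingers measure 114 mm over their backs; the gripper's body (76 mm by 85 mm) begins 54 mm behind the grasp point. The pads swing forward as they close: fully open they stand 13 mm farther back than shut.
Start: joints at [-74.794, 7.471, 85.268, -0, 87.261, -4.893], TCP at [206.21, -563.456, 198.692] pointing down, gripper open.
Joint ranges: [-169.43, 169.43], [-51.17, 129.36], [1.28, 143.12], [-76.62, 256.62], [0, 156.53], [-152.29, 152.29]. Speed limits (degrees/s): [136.94, 136.94, 159.86, 180, 180, 180].

## Interface

Orientations are given as [roll, pitch, yaw] about the fixed x, y, z axes, in that order (R = Rz(yaw) Ry(pitch) Rx(roll)).
In Python, from bench import r gives the robot as it stands. The module is installed in compiled form; this text tells all that it offers.
- The arm moves only by the tool jog_arm, never from a script. Its argument "rows" is a list of rows, each a list of 2 entries, a list of its own where there are three numbers: the shift along the tool's x, y, z in mm, then the turn, a rotation vector about the tool's x, y, z in rad. A call has 1 to 10 rows; each row is the pose to reach, as a shift and turn from the pose commanded when the call began, along the tool's axes at that moment; what a row does not reach only later rows make up. A row lasts 1/10 s, in which the tool goes at most 50 mm and 8.59 degrees, less where a joint would pass 70% of its speed; a pose out of reach is approached as far as the arm can. A call with a gripper value outside its range is refused whole. "grip" is the finger opening in mm, from 0 to 85.4, set as the call begins (left out, the last holds). The fingers move at their own pace and stop on an object; "force" is the grip in N (left out, the last holds). Time passes only in rows, so rows that repeat a pose let the fingers close. It gives the time, the measured TCP pose, the force, the opening and the grip force at its end, in the units of the state.
- r.sense(): the state, without advancing time (a new reading comes with each control period).
- r.snapshot(name): name is "scene" or "top"; returns (picture, depth): 400x640x3 uint8, blue, green, red; 400x640 float32, mm along the optical axis (not along the pixel's ray), 0 where there is no reading.
- r.camera_params(name): a dict with "fx", "fy", "cx", "cy" (pixels), "pose" (4x4, takes a point from camera to world coordinates). Camera axes: x right, y down, z forward; pixel columns grow to the right and rows downward; lengths in mm; the calibration is good to about 2 mm. A picture is of the moment at which its call begins. camera_params takes no time and is no camera call.
- r.hand_in(): hands the job in; it is judged then, once.
The state is a dict: "time": time; "joint_pos": joint angles; "qd": joint speeds; "joint_efforts": joint torques, N m; "tool_pos": TCP position; "tcp_rot": TCP orientation; "ft_force": force on the tool from outside, world axes, zero at the start; "wrist_torque": the same for the moment, N m; "finger_gap": finger opening in mm; "grip_force": force on a finger pad.
Only numpy, scipy, OpenCV 4.12 (cv2) and the standard library are available. Lean on these libraries where they do the work, as an engineer would, in place of code of your own. Each camera call takes 0.05 s, during which the arm holds its last target. There are 200 camera calls.

## Working session

There is one attempt and no reset: what is moved stays moved. The work goes in short steps, Python scripts to look and compute and a tool call to move; the robot and the scene stay as the last step left them, time stands still between calls to the robot, and variables do not carry over. Pictures are saved under pics/ and viewed, at most 10 in all, crops included, and the job is handed in when it is done.

Besides the shell and the picture viewer there is one more tool, called after "Request:" by a JSON object that holds its "op" and its "data", one argument or row to a line. jog_arm: Moves the arm, as the interface text tells. Its arguments: {"type":"object","properties":{"rows":{"type":"array"},"grip":{"type":"number"},"force":{"type":"number"}},"required":["rows"]}

```bash
mkdir -p pics
python3 - <<'E'
from bench import r
import cv2,numpy as np
for n in("scene","top"):
    p,d=r.snapshot(n); cv2.imwrite(f"pics/{n}1.png",p); np.savez(f"{n}1.npz",p=p,d=d)
    c=r.camera_params(n); print(n,c)
s=r.sense(); print(s)
E
```

```text
scene {'fx': 370.16394436504396, 'fy': 370.16394436504396, 'cx': 319.62145190089524, 'cy': 196.25131809461743, 'pose': array([[ 6.13407232e-01, -3.31960077e-01,  7.16612918e-01,
        -9.85118049e+01],
       [-7.89756413e-01, -2.53178862e-01,  5.58735422e-01,
        -6.42128037e+02],
       [-4.04661101e-03, -9.08681997e-01, -4.17469345e-01,
         4.35601277e+02],
       [ 0.00000000e+00,  0.00000000e+00,  0.00000000e+00,
         1.00000000e+00]])}
top {'fx': 456.6628809285369, 'fy': 456.6628809285369, 'cx': 330.66609845650953, 'cy': 204.17104934187788, 'pose': array([[ 7.22436825e-03, -9.93578940e-01,  1.12910136e-01,
         4.13319468e+02],
       [-9.99833435e-01, -5.28464032e-03,  1.74692695e-02,
        -1.85519252e+02],
       [-1.67604088e-02, -1.13017534e-01, -9.93451622e-01,
         9.74755716e+02],
       [ 0.00000000e+00,  0.00000000e+00,  0.00000000e+00,
         1.00000000e+00]])}
{'time': 0.1, 'joint_pos': array([-7.47943083e+01,  7.51155065e+00,  8.53258352e+01, -9.76067203e-04,
        8.72624302e+01, -4.89388796e+00]), 'qd': array([-0.00977423, -0.0294809 , -0.15833556,  0.07799187,  0.05747919,
        0.04246233]), 'joint_efforts': array([ 8.42522004e-04, -5.70954537e+01, -5.01939332e+01, -9.25722048e-06,
        8.17513210e-03,  8.31296666e-05]), 'tool_pos': array([ 206.04572676, -562.89492901,  197.71457738]), 'tcp_rot': array([-1.79900465e+02, -7.54405007e-03,  2.00996206e+01]), 'ft_force': array([-0.05807728, -0.17837071, -0.54300455]), 'wrist_torque': array([ 0.01106723,  0.02843051, -0.01881149]), 'grip_force': 0.0, 'finger_gap': 85.18925345362135}
```

View pics/top1.png

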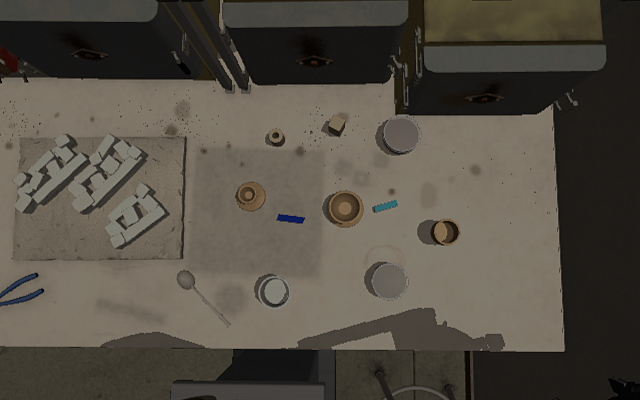

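View pics/scene1.png

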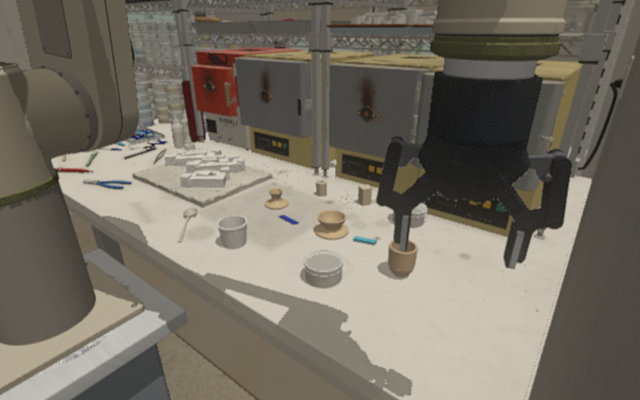

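Top view: crucible at about (445,232), wide stand (345,208), narrow stand (251,195). Gray cups stand near (386,280) and (400,135). Scene view: crucible (402,258), wide stand (331,224), narrow stand (277,198).

```bash
cat > h.py <<'E'
import numpy as np,cv2
from bench import r
def cloud(n,d):
    c=r.camera_params(n); v,u=np.mgrid[:400,:640]
    P=np.stack([(u-c['cx'])/c['fx']*d,(v-c['cy'])/c['fy']*d,d],-1)
    return P@c['pose'][:3,:3].T+c['pose'][:3,3]
def circ(W,m):
    q=W[m][:,:2].astype(np.float32)
    (cx,cy),R=cv2.minEnclosingCircle(q); return round(cx,1),round(cy,1),round(2*R,1),len(q)
E
python3 - <<'E'
from h import *
z=np.load("top1.npz");W=cloud("top",z['d']);ok=z['d']>0
hsv=cv2.cvtColor(z['p'],cv2.COLOR_BGR2HSV)
for nm,(u,v),zt in(("cru",(445,232),64),("wide",(345,208),41),("nar",(251,195),41),("cup1",(386,280),0),("cup2",(400,135),0),("cup3",(272,290),0)):
    b=np.zeros_like(ok);b[v-26:v+27,u-26:u+27]=1
    t=np.percentile(W[b&ok][:,2],[2,50,99.5])
    zt=zt or t[2]
    m=b&ok&(abs(W[...,2]-zt)<6)
    n,l,s,c=cv2.connectedComponentsWithStats(m.astype(np.uint8),connectivity=8); m=l==1+s[1:,4].argmax()
    print(nm,t.round(1),circ(W,m),"median z",np.median(W[m][:,2]).round(1))
    if nm in("cru","wide","nar"):
        k=b&(hsv[...,1]>70)&(hsv[...,2]>60);print("  color bbox",cv2.boundingRect(k.astype(np.uint8)))
        k=b&ok&(W[...,2]>4);n,l,s,c=cv2.connectedComponentsWithStats(k.astype(np.uint8));k=l==1+s[1:,4].argmax();print("  all",circ(W,k))
z=np.load("scene1.npz");W=cloud("scene",z['d']);ok=z['d']>0
for nm,(u,v),zt in(("cru",(402,258),64),("wide",(331,224),41),("nar",(277,198),41)):
    b=np.zeros_like(ok);b[v-25:v+25,u-20:u+20]=1
    m=b&ok&(abs(W[...,2]-zt)<5);n,l,s,c=cv2.connectedComponentsWithStats(m.astype(np.uint8));m=l==1+s[1:,4].argmax();print("scene",nm,circ(W,m))
E
```

```text
cru [-3.7  0.2 65.3] (462.9, -400.2, 52.8, 180) median z 63.2
  color bbox (430, 219, 30, 26)
  all (462.9, -400.0, 52.8, 629)
wide [-3.3  1.5 43.2] (513.9, -198.0, 67.9, 290) median z 39.9
  color bbox (327, 191, 37, 37)
  all (512.4, -197.8, 81.6, 1063)
nar [-3.3  0.9 43.1] (539.9, 4.7, 39.9, 150) median z 40.4
  color bbox (236, 182, 42, 38)
  all (539.4, 5.0, 63.5, 652)
cup1 [-3.5  1.3 43.3] (363.2, -289.1, 73.9, 1002) median z 39.8
cup2 [ -3.3  11.2 180.1] (676.0, -327.1, 28.1, 32) median z 176.9
cup3 [-3.1  1.1 54.9] (340.6, -57.3, 65.5, 204) median z 52.8
scene cru (461.0, -401.9, 52.7, 128)
scene wide (512.1, -199.4, 69.0, 136)
scene nar (538.2, 4.1, 40.3, 53)
```

Request:
{"op": "jog_arm", "data": {
  "rows": [
    [[42,-9,5],[0,0,0]],
    [[84,-18,10],[0,0,0]],
    [[126,-27,15],[0,0,0]],
    [[168,-36,20],[0,0,0]],
    [[210,-45,30],[0,0,0]],
    [[252,-54,40],[0,0,0]],
    [[295.7,-63.8,50],[0,0,0]],
    [[295.7,-63.8,50],[0,0,0]],
    [[295.7,-63.8,50],[0,0,0]],
    [[295.7,-63.8,50],[0,0,0]]
  ],
  "grip": 85
}}

```text
time: 1.1
tool_pos: [461.4, -402.3, 148.6]
tcp_rot: [-180.0, 0.0, 20.1]
ft_force: [0.0, 0.3, -0.4]
finger_gap: 85.0
grip_force: 0.0
```

Request:
{"op": "jog_arm", "data": {
  "rows": [
    [[0,0,25],[0,0,0]],
    [[0,0,50],[0,0,0]],
    [[0,0,70],[0,0,0]],
    [[0,0,85],[0,0,0]],
    [[0,0,97],[0,0,0]],
    [[0,0,107],[0,0,0]],
    [[0,0,115],[0,0,0]],
    [[0,0,120],[0,0,0]],
    [[0,0,120],[0,0,0]],
    [[0,0,120],[0,0,0]]
  ]
}}

```text
time: 2.1
tool_pos: [462.3, -402.1, 29.2]
tcp_rot: [180.0, -0.0, 20.1]
ft_force: [0.3, -0.9, -0.8]
finger_gap: 85.2
grip_force: 0.0
```

Run:
```python
from h import *
p,d=r.snapshot("scene");cv2.imwrite("pics/s2.png",cv2.resize(p[150:330,300:520],None,fx=3,fy=3))
s=r.sense();print(s['tool_pos'],s['ft_force'])
```

```text
[ 462.42712464 -402.24151923   29.38419662] [ 0.89677566 -0.92191477 -0.13187065]
```

View pics/s2.png

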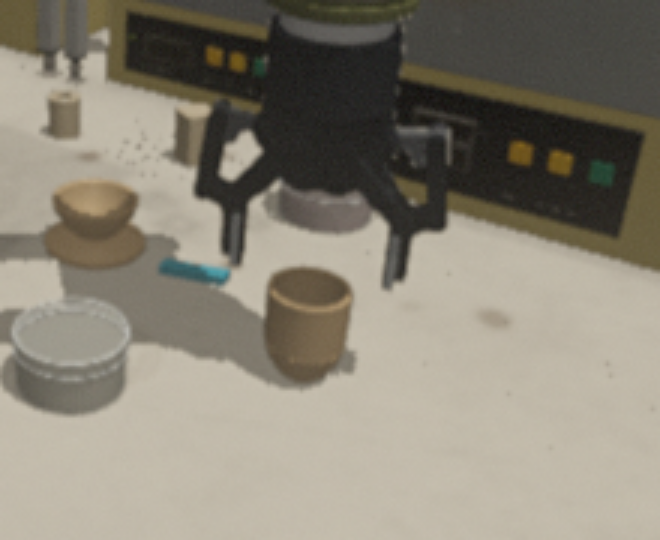

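The picture shows the crucible centred at crop (308,320). The fingertips, at (235,262) and (395,285), look higher or farther back than I expected, so I will check with depth.

Run:
```python
from h import *
for n in("scene","top"):
    p,d=r.snapshot(n);W=cloud(n,d);np.savez(n+"2.npz",p=p,d=d)
    c=r.camera_params(n)
    for z in(29,42,64):
        q=c['pose'][:3,:3].T@(np.array([462,-402,z])-c['pose'][:3,3]);print(n,z,(q[:2]/q[2]*c['fx']+[c['cx'],c['cy']]).round(1))
    if n=="scene":
        for u,v in((378,230),(377,234),(378,237),(434,235),(432,240),(430,245)):print(u,v,W[v,u].round(1))
    else:
        cv2.imwrite("pics/t2.png",cv2.resize(p[130:310,330:550],None,fx=3,fy=3))
        m=(d>0)&(abs(W[...,2]-64)<5)&(np.hypot(W[...,0]-462,W[...,1]+401)<40);print(circ(W,m))
```

```text
scene 29 [401.4 260.6]
scene 42 [402.  254.8]
scene 64 [403.  244.9]
378 230 [ 435.5 -361.8   94. ]
377 234 [ 435.4 -360.4   85. ]
378 237 [ 435.5 -362.8   79.4]
434 235 [ 473.1 -453.1   98.5]
432 240 [ 473.7 -450.6   87. ]
430 245 [ 467.5 -450.4   79.5]
top 29 [443.5 233.1]
top 42 [445.  232.8]
top 64 [447.6 232.2]
(0.0, 0.0, 0.0, 0)
```

View pics/t2.png

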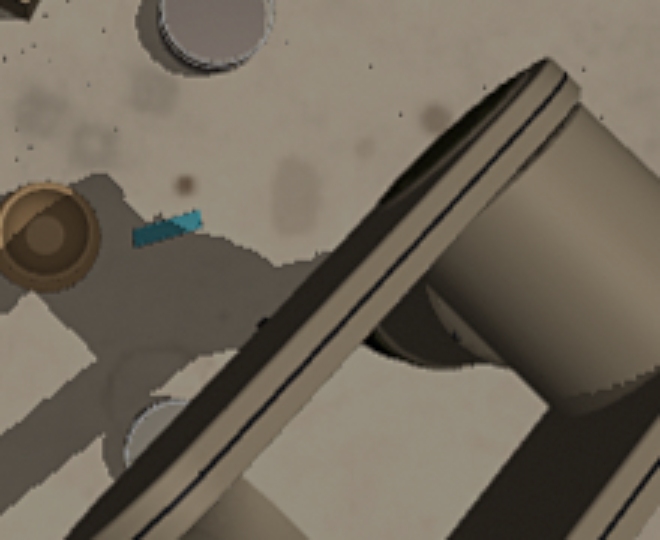

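Run:
```python
from h import *
z=np.load("scene1.npz");W=cloud("scene",z['d'])
for u,v in((405,225),(405,240),(404,247),(403,253),(516,240),(514,258),(512,264)):print(u,v,W[v,u].round(1))
z=np.load("scene2.npz");W=cloud("scene",z['d'])
print("now")
B=W[200:260,360:460];hs=z['p'][200:260,360:460].max(2)
m=(z['d'][200:260,360:460]>0)&(B[...,2]>68)&(np.hypot(B[...,0]-462,B[...,1]+402)<75)
for lo in range(68,130,8):
    k=m&(B[...,2]>=lo)&(B[...,2]<lo+8)
    for sgn in(1,-1):
        kk=k&(sgn*(B[...,1]+402)>0)
        if kk.sum():print(lo,sgn,kk.sum(),B[kk].mean(0).round(1))
print(r.sense())
```

```text
405 225 [ 180.6 -522.5  271.7]
405 240 [ 180.  -524.2  256.8]
404 247 [ 180.  -524.   249.1]
403 253 [ 440.8 -412.7   61.4]
516 240 [ 210.5 -608.3  273.2]
514 258 [ 210.8 -610.1  255.9]
512 264 [ 211.8 -609.7  249.1]
now
68 1 3 [ 445.4 -359.7   75.1]
68 -1 1 [ 467.4 -445.3   75.6]
76 1 26 [ 439.  -360.1   80.7]
76 -1 22 [ 469.1 -448.6   80.5]
84 1 32 [ 437.9 -358.2   88.4]
84 -1 31 [ 471.  -450.4   88.2]
92 1 31 [ 438.1 -358.7   96.3]
92 -1 31 [ 470.1 -450.2   95.8]
100 1 32 [ 438.2 -358.9  104.1]
100 -1 34 [ 470.6 -450.6  104.2]
108 1 30 [ 437.6 -358.4  111.6]
108 -1 29 [ 470.1 -451.5  112.1]
116 1 57 [ 433.2 -353.4  120.5]
116 -1 72 [ 471.2 -456.   120.7]
124 1 107 [ 437.  -353.1  127.6]
124 -1 118 [ 474.2 -454.4  127.5]
{'time': 2.25, 'joint_pos': array([-4.58151618e+01,  1.72797293e+01,  9.23218122e+01,  1.41358886e-03,
        7.03298940e+01,  2.40800558e+01]), 'qd': array([-0.0752636 , -0.05245803,  0.07526988, -0.0044265 , -0.03863787,
       -0.07457463]), 'joint_efforts': array([-7.66564510e-03, -6.10294890e+01, -4.54640722e+01, -8.01941696e-04,
        2.90853153e-03, -1.42833701e-04]), 'tool_pos': array([ 462.41782903, -402.29300139,   29.4581986 ]), 'tcp_rot': array([ 1.79937946e+02, -2.91909760e-02,  2.01043232e+01]), 'ft_force': array([-1.38767288, -0.30277089, -0.17594189]), 'wrist_torque': array([0.03997424, 0.01793469, 0.03640999]), 'grip_force': 0.0, 'finger_gap': 85.07898715862804}
```

Depth shows the open fingertips about 47 mm above the reported TCP height in both views. I expected about 13 mm, so the pads are actually above the rim. Going down another 25 mm is safe under either reading, so I will do that and look again.

Request:
{"op": "jog_arm", "data": {
  "rows": [
    [[0,0,6],[0,0,0]],
    [[0,0,12],[0,0,0]],
    [[0,0,18],[0,0,0]],
    [[0,0,25],[0,0,0]],
    [[0,0,25],[0,0,0]],
    [[0,0,25],[0,0,0]]
  ]
}}

```text
time: 2.85
tool_pos: [461.7, -401.7, 3.2]
tcp_rot: [-180.0, 0.0, 20.1]
ft_force: [1.1, -1.0, 0.3]
finger_gap: 84.8
grip_force: 0.0
```

```bash
cat > tips.py <<'E'
from h import *
import sys
p,d=r.snapshot("scene");W=cloud("scene",d);s=r.sense();t=s['tool_pos']
V=p.max(2).astype(int)
R=W-t; a=np.radians(s['tcp_rot'][2]); y=R[...,0]*np.sin(a)-R[...,1]*np.cos(a); x=R[...,0]*np.cos(a)+R[...,1]*np.sin(a)
for sg in(1,-1):
    m=(d>0)&(sg*y>30)&(sg*y<62)&(abs(x)<20)&(W[...,2]>8)
    q=W[m]; print(sg,m.sum(),"lowest z",np.sort(q[:,2])[:6].round(1),"x,y tool",x[m].mean().round(1),y[m].mean().round(1))
print(t,s['ft_force'],s['finger_gap'],s['grip_force'],s['time'])
cv2.imwrite(sys.argv[1],cv2.resize(p[150:330,300:520],None,fx=3,fy=3))
E
python3 tips.py pics/s3.png
```

```text
1 1018 lowest z [48.7 50.  50.9 52.  52.2 52.3] x,y tool -9.5 42.8
-1 824 lowest z [48.6 49.2 50.5 50.7 50.7 51.5] x,y tool -9.5 -44.1
[ 461.98218258 -401.90440776    3.62122965] [ 0.09653862 -0.13201869  0.18257929] 85.1781561848683 0.0 2.9
```

View pics/s3.png

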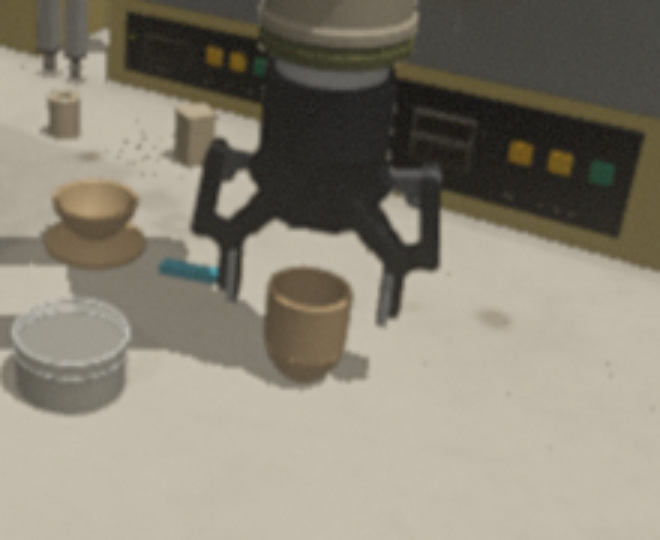

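The tips are now at z≈49 by depth, at crop (232,300) and (385,325), flanking the rim. The reported z is therefore about 33 mm too low. Another 9 mm down gives a good upper-half grip.

Request:
{"op": "jog_arm", "data": {
  "rows": [
    [[0,0,5],[0,0,0]],
    [[0,0,9],[0,0,0]],
    [[0,0,9],[0,0,0]]
  ]
}}

```text
time: 3.2
tool_pos: [461.5, -401.5, -6.2]
tcp_rot: [-179.9, 0.0, 20.1]
ft_force: [-0.6, 0.7, 0.4]
finger_gap: 85.1
grip_force: 0.0
```

Request:
{"op": "jog_arm", "data": {
  "rows": [
    [[0,0,0],[0,0,0]],
    [[0,0,0],[0,0,0]],
    [[0,0,0],[0,0,0]],
    [[0,0,0],[0,0,0]],
    [[0,0,0],[0,0,0]],
    [[0,0,0],[0,0,0]],
    [[0,0,0],[0,0,0]],
    [[0,0,0],[0,0,0]],
    [[0,0,0],[0,0,0]],
    [[0,0,0],[0,0,0]]
  ],
  "grip": 40,
  "force": 25
}}

```text
time: 4.2
tool_pos: [462.2, -402.2, -4.9]
tcp_rot: [180.0, -0.0, 20.1]
ft_force: [-0.1, -0.2, 5.0]
finger_gap: 52.9
grip_force: 26.7
```

Request:
{"op": "jog_arm", "data": {
  "rows": [
    [[0,0,-5],[0,0,0]],
    [[0,0,-15],[0,0,0]],
    [[0,0,-30],[0,0,0]],
    [[0,0,-45],[0,0,0]],
    [[0,0,-58],[0,0,0]],
    [[0,0,-65],[0,0,0]],
    [[0,0,-65],[0,0,0]],
    [[0,0,-65],[0,0,0]]
  ],
  "force": 35
}}

```text
time: 5.0
tool_pos: [461.9, -401.9, 59.7]
tcp_rot: [180.0, 0.0, 20.1]
ft_force: [-0.5, 0.6, -1.7]
finger_gap: 52.5
grip_force: 37.0
```

```bash
cat > look.py <<'E'
from h import *
import sys
p,d=r.snapshot("scene");W=cloud("scene",d);s=r.sense()
hsv=cv2.cvtColor(p,cv2.COLOR_BGR2HSV)
t=s['tool_pos']
m=(d>0)&(np.hypot(W[...,0]-t[0],W[...,1]-t[1])<34)&(hsv[...,1]>70)&(W[...,2]>float(sys.argv[2]))
n,l,st,c=cv2.connectedComponentsWithStats(m.astype(np.uint8));m=l==1+st[1:,4].argmax()
q=W[m];zm=np.percentile(q[:,2],[0.5,99]);print("z range",zm.round(1))
top=m&(W[...,2]>zm[1]-5);print("rim",circ(W,top)); low=m&(W[...,2]<zm[0]+6);print("low",circ(W,low))
print(t,s['tcp_rot'],s['ft_force'],s['finger_gap'],s['grip_force'],s['time'])
cv2.imwrite(sys.argv[1],cv2.resize(p[120:300,240:460],None,fx=3,fy=3))
E
python3 look.py pics/s4.png 20
```

```text
z range [ 71.5 127.7]
rim (460.4, -401.1, 53.5, 180)
low (446.2, -407.5, 26.8, 29)
[ 461.59751109 -401.55391623   59.02468743] [-1.79945308e+02  2.46121185e-02  2.00992958e+01] [ 0.04575874  0.628556   -2.32215099] 52.725611786579876 36.9646891951561 5.05
```

View pics/s4.png

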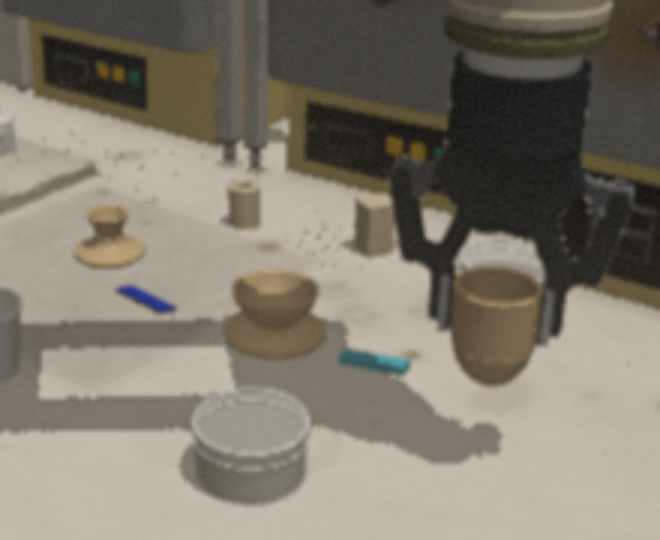

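The crucible is held upright with its rim at z≈128, so its underside is at about 64. The stand is at crop (275,310), clear of the path.

Request:
{"op": "jog_arm", "data": {
  "rows": [
    [[8,-12,0],[0,0,0]],
    [[24,-35,0],[0,0,0]],
    [[41,-60,0],[0,0,0]],
    [[58,-85,0],[0,0,0]],
    [[75,-110,0],[0,0,0]],
    [[92,-135,0],[0,0,0]],
    [[108,-158,0],[0,0,0]],
    [[117.3,-172.2,0],[0,0,0]],
    [[117.3,-172.2,0],[0,0,0]],
    [[117.3,-172.2,0],[0,0,0]]
  ]
}}

```text
time: 6.05
tool_pos: [512.8, -199.7, 59.4]
tcp_rot: [-180.0, 0.0, 20.2]
ft_force: [-0.2, -0.4, -0.9]
finger_gap: 52.6
grip_force: 37.1
```

```bash
python3 look.py pics/s5.png 55
python3 - <<'E'
from h import *
p,d=r.snapshot("scene");W=cloud("scene",d)
# stand foot: points z 3..20 around, and same in first image
for q in(np.load("scene1.npz")['d'],d):
    W=cloud("scene",q)
    m=(q>0)&(W[...,2]>4)&(W[...,2]<38)&(np.hypot(W[...,0]-512,W[...,1]+199)<48);print(m.sum(),W[m].mean(0).round(1))
p,d=r.snapshot("top");W=cloud("top",d)
m=(d>0)&(abs(W[...,2]-128)<7)&(np.hypot(W[...,0]-513,W[...,1]+199)<40);print("top rim",circ(W,m) if m.sum() else 0)
E
```

```text
z range [ 67.5 127.2]
rim (511.5, -199.1, 54.6, 113)
low (499.3, -208.0, 22.6, 15)
[ 512.75760597 -200.28951441   59.52881831] [1.79988840e+02 2.30084926e-02 2.01061228e+01] [ 0.64840911 -0.25715947 -1.00319066] 52.68296659278246 37.12810277938843 6.1
655 [ 507.7 -202.8   18.8]
658 [ 507.9 -202.8   18.7]
top rim 0
```

View pics/s5.png

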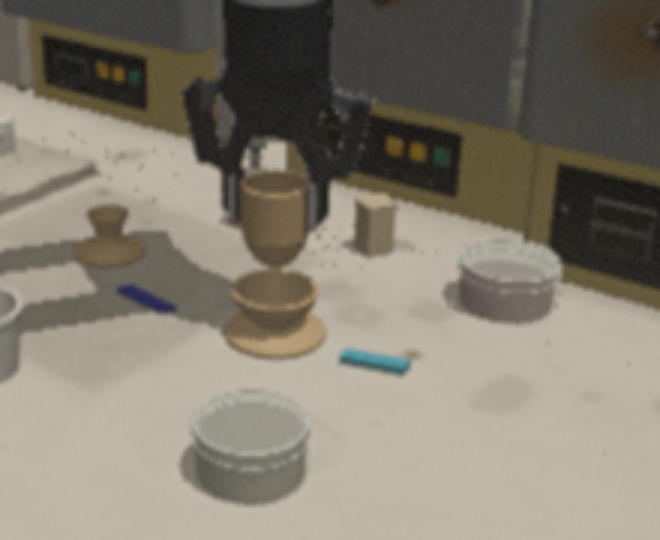

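The crucible (rim at crop (275,180)) is centred over the dish (275,285), and the measured centres agree within 1 mm. I need to lower it about 48 mm. I will do most of that now and the last few mm while watching the force.

Request:
{"op": "jog_arm", "data": {
  "rows": [
    [[0,0,8],[0,0,0]],
    [[0,0,16],[0,0,0]],
    [[0,0,22],[0,0,0]],
    [[0,0,28],[0,0,0]],
    [[0,0,33],[0,0,0]],
    [[0,0,37],[0,0,0]],
    [[0,0,40],[0,0,0]],
    [[0,0,42],[0,0,0]],
    [[0,0,43],[0,0,0]],
    [[0,0,43],[0,0,0]]
  ]
}}

```text
time: 7.2
tool_pos: [513.0, -199.9, 16.7]
tcp_rot: [180.0, -0.0, 20.1]
ft_force: [-0.5, 0.1, -0.8]
finger_gap: 52.7
grip_force: 37.1
```

Request:
{"op": "jog_arm", "data": {
  "rows": [
    [[0,0,1],[0,0,0]],
    [[0,0,2],[0,0,0]],
    [[0,0,3],[0,0,0]],
    [[0,0,3],[0,0,0]]
  ]
}}

```text
time: 7.6
tool_pos: [512.8, -199.8, 13.5]
tcp_rot: [-180.0, 0.0, 20.1]
ft_force: [-0.3, -0.4, -1.5]
finger_gap: 52.7
grip_force: 37.1
```

Request:
{"op": "jog_arm", "data": {
  "rows": [
    [[0,0,0.5],[0,0,0]],
    [[0,0,1],[0,0,0]],
    [[0,0,1],[0,0,0]]
  ]
}}

```text
time: 7.9
tool_pos: [512.9, -199.9, 12.6]
tcp_rot: [-180.0, 0.0, 20.1]
ft_force: [-0.7, 0.0, -2.5]
finger_gap: 52.5
grip_force: 37.1
```

Request:
{"op": "jog_arm", "data": {
  "rows": [
    [[0,0,0.5],[0,0,0]],
    [[0,0,1],[0,0,0]],
    [[0,0,1],[0,0,0]]
  ]
}}

```text
time: 8.2
tool_pos: [513.2, -200.0, 12.1]
tcp_rot: [180.0, -0.0, 20.1]
ft_force: [-0.9, 1.2, 4.1]
finger_gap: 52.8
grip_force: 37.4
```

The contact force appears right at the expected 48 mm, so the crucible is seated. I will release gently.

Request:
{"op": "jog_arm", "data": {
  "rows": [
    [[0,0,0],[0,0,0]],
    [[0,0,0],[0,0,0]],
    [[0,0,0],[0,0,0]],
    [[0,0,0],[0,0,0]],
    [[0,0,0],[0,0,0]]
  ],
  "grip": 60
}}

```text
time: 8.7
tool_pos: [512.9, -199.9, 11.6]
tcp_rot: [-180.0, 0.0, 20.1]
ft_force: [0.3, 0.4, -0.6]
finger_gap: 60.1
grip_force: 0.0
```

Request:
{"op": "jog_arm", "data": {
  "rows": [
    [[0,0,0],[0,0,0]],
    [[0,0,0],[0,0,0]],
    [[0,0,0],[0,0,0]],
    [[0,0,0],[0,0,0]],
    [[0,0,0],[0,0,0]],
    [[0,0,0],[0,0,0]]
  ],
  "grip": 85
}}

```text
time: 9.3
tool_pos: [512.9, -199.9, 11.7]
tcp_rot: [-180.0, -0.0, 20.1]
ft_force: [0.6, 0.6, -0.4]
finger_gap: 84.9
grip_force: 0.0
```

Request:
{"op": "jog_arm", "data": {
  "rows": [
    [[0,0,-6],[0,0,0]],
    [[0,0,-16],[0,0,0]],
    [[0,0,-30],[0,0,0]],
    [[0,0,-48],[0,0,0]],
    [[0,0,-68],[0,0,0]],
    [[0,0,-88],[0,0,0]],
    [[0,0,-108],[0,0,0]],
    [[0,0,-120],[0,0,0]],
    [[0,0,-120],[0,0,0]]
  ]
}}

```text
time: 10.2
tool_pos: [514.7, -200.7, 135.0]
tcp_rot: [179.8, -0.2, 20.1]
ft_force: [-0.1, 1.1, -0.1]
finger_gap: 85.3
grip_force: 0.0
```

```bash
python3 look.py pics/s6.png 43
```

```text
z range [43.2 80.1]
rim (511.5, -201.1, 52.3, 99)
low (505.6, -205.0, 47.7, 52)
[ 513.75402902 -200.3059797   133.08894201] [ 1.79890530e+02 -1.02339928e-01  2.00993621e+01] [ 5.83960609e-04 -6.84426464e-01 -3.14987658e-01] 84.45353279557794 0.0 10.25
```

View pics/s6.png

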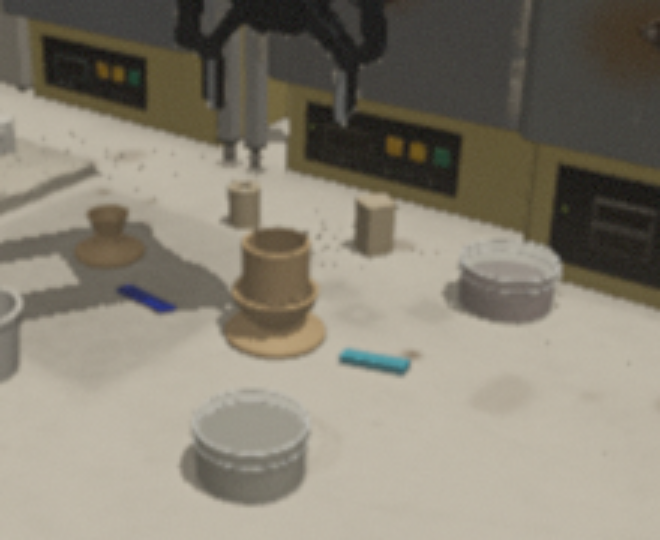

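The crucible sits upright in the wide stand (crop (275,265)), with its rim at z≈80 against an expected 81. The narrow stand is where it was. I will check the tilt, then hand in.

Run:
```python
from h import *
p,d=r.snapshot("scene");W=cloud("scene",d)
m=(d>0)&(abs(W[...,2]-80)<4)&(np.hypot(W[...,0]-512,W[...,1]+200)<32);q=W[m]
for a in(0,1):
    lo,hi=np.percentile(q[:,a],[15,85]);print("xy"[a],np.percentile(q[q[:,a]<lo][:,2],80).round(1),np.percentile(q[q[:,a]>hi][:,2],80).round(1))
m=(d>0)&(abs(W[...,2]-41)<5)&(np.hypot(W[...,0]-538,W[...,1]-4)<30);print("narrow",circ(W,m))
m=(d>0)&(W[...,2]>4)&(W[...,2]<38)&(np.hypot(W[...,0]-512,W[...,1]+199)<48);print("wide",W[m].mean(0).round(1))
```

```text
x 79.4 79.3
y 79.7 79.3
narrow (538.0, 4.6, 41.5, 53)
wide [ 497.9 -209.3   15.7]
```

```bash
python3 -c "
from bench import r
print(r.hand_in())"
```

```text
the job is handed in; nothing more can be done
None
```

The crucible is seated level in the wide stand's dish, lowered in and released with the gripper clear; the narrow stand did not move, and I handed the job in at about 10 s (no verdict was returned).

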